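Flag the opened control box with the red spring clip

TASK

The control box with its cover off has to be marked as out of service. Squeeze the red spring clip by its tails to take it off the parking strip, and clip it upright onto the top edge of that opened box's steel back plate, near the middle, with the jaws well down over the edge and gripping it; then let go. Leave the blue and yellow clips where they are, and do not use the closed box.

Things in the scene. Friction and masses are not known exactly. Their poses are not given: they have to be found in the camera images.
- red_clip: (mm) Red spring clip like a big clothes peg, 24 wide, 100 tall, about 70 g, jaws down, tails up, on the plate (5 thick, top 70 above table) of a blue parking strip, in a row of three 75 apart. Origin: on the hinge; z up, y along hinge and plate, x across it. Jaw tips 48 below origin, flat pads from -48 to -24; plate stop 6 below; strip edge about 23 below. Tails: see blue clip.
- open_box: (mm) Opened control box, fixed: no cover, green circuit board in sight, white front with screen, blue foot. Its back: an upright steel plate 5 thick, 120 wide. Origin: middle of the plate's top edge, 140 above the table; y along the edge, x across the plate towards the screen, z up. Clear for 75 below the edge to 75 from the plate. A closed white box with the same back plate is not to be used.
- blue_clip: (mm) Blue clip, a bystander on the strip. Origin and shape as the red one. All clips: two flat tails, from 2 to 51 above the origin, spread in a V along x, 52 over the outsides at the top, 42 at 34 above the origin. Pinching them along x opens the jaws: about 12 N at 34 above the origin, 25 N or more to be sure; it stops with the tails parallel, 20 over the outsides.
- yellow_clip: (mm) Yellow clip, a bystander on the strip. Origin and shape as the red one. All clips: pinched to the stop, the jaws gape 33 at the tips, 16 either side of the middle; let go, they spring shut and grip with about 7 N. The frame is that of the +x half: it tips up to 0.3 rad about y while pinched.

How it is judged (in metres and radians):
At the end, for the whole second after the job is handed in: The red clip, at rest, grips the opened box's back plate (over 2 N), jaw tips 12 mm or more below its top edge, hinge above the edge, within 30 mm of its middle and 12 mm of the plate's mid-plane, upright and square within 20 degrees; blue and yellow clips within 20 mm of their starts (z of red_clip in the frame of open_box between 0 and 0.036 m and y of red_clip in the frame of open_box between -0.03 and 0.03 m and x of red_clip in the frame of open_box between -0.012 and 0.012 m and angle between red_clip's own z axis and vertical below 0.35 rad and angle between the y axis of red_clip and the y axis of open_box, either way round below 0.35 rad and contact force between red_clip and open_box above 2 N and linear speed of red_clip below 0.02 m/s and distance of each of blue_clip, yellow_clip from where it was at the start of the episode below 0.02 m); the robot touches nothing.
It fails at once if the blue clip is moved by more than 20 mm (distance of blue_clip from where it was at the start of the episode above 0.02 m).
It fails at once if the yellow clip is moved by more than 20 mm (distance of yellow_clip from where it was at the start of the episode above 0.02 m).
It also fails if it takes over 40 s, if anything falls off the work surface, if the arm or the gripper's body presses on something with over 40 N, if the wrist force passes 120 N, or if a joint passes its speed limit or range.

ROBOT

A 7-joint arm with a two-finger parallel gripper is mounted at the origin on the work surface. World frame = base frame: x ahead of the robot, y to its left, z up, the work surface at z = 0. Lengths are in mm, angles in rad, forces in N, time in s.
With the tool pointing down it reaches from about 350 to 900 mm from the base axis. Payload 7.2 kg.
Tool frame: the origin (TCP) lies midway between the tips of the shut fingers; the grasp point (between the pads) lies 19 mm behind it; z points along the fingers, y is the line along which they close (so a half turn about z gives the same grasp; the last joint's range is limited). The gripper opens to 88 mm and grips with 3 to 60 N. Pads are 20 mm wide; open, the fingers measure 115 mm over their backs; the gripper's body (75 mm by 178 mm) begins 61 mm behind the grasp point.
Start: joints at [1.066, 0.411, -0.013, 1.596, 0.006, 1.134, -0.082], TCP at [264.39, -566.327, 222.653] pointing down, gripper open.
Joint ranges: [-2.95, 2.95], [-0.29, 1.99], [-1.47, 1.44], [0.14, 2.54], [-1.03, 4.17], [0.13, 1.85], [-2.86, 2.86]. Speed limits (rad/s): [2.39, 2.39, 3.01, 3.01, 3.14, 3.14, 3.14].

INTERFACE

Orientations are given as a unit quaternion [x, y, z, w].
In Python, from bench import status, read_camera, camera_info, job gives the robot as it stands.
- The arm moves only by the tool jog_arm, never from a script. Its argument "increments" is a list of rows, each an object with "grip": the closure, from 0 (fully open) to 1 (shut); "delta_pos": the shift along the tool's x, y, z in mm, a list of three; "twist": the turn about the tool's z in rad. In form: [{"grip": grip, "delta_pos": [x, y, z], "twist": twist}, ...]. A call has 1 to 20 rows; each row shifts and turns the commanded pose from where the row before left it, along the tool's axes as they then stand; what a row does not reach is not made up. A row lasts 1/12 s, in which the tool goes at most 41.7 mm and 7.16 degrees, less where a joint would pass 70% of its speed; a pose out of reach is approached as far as the arm can. A call is refused whole if a number of a shift passes 41.7 or a number of a turn 0.125, either way. A call with a gripper value outside its range is refused whole. The fingers move at their own pace and stop on an object; the grip force is fixed at half the most. Time passes only in rows, so rows that do not move let the fingers close. It gives the time, the measured TCP pose, the force, the opening and the grip force at its end, in the units of the state.
- status.sense(): the state, without advancing time (a new reading comes with each control period).
- read_camera(name): name is "scene" or "top" or "wrist"; returns (picture, depth): 384x512x3 uint8, red, green, blue; 384x512 float32, mm along the optical axis (not along the pixel's ray), 0 where there is no reading.
- camera_info(name): a dict with "vertical_fov" (degrees; the focal length in pixels is half the picture's height over the tangent of half this angle, whatever the lens; pixels are square), "cx", "cy" (the principal point, pixels), "world_from_camera" (4x4, takes a point from camera to world coordinates); the wrist camera has in their place "T_tool_cam" (4x4, takes a point from camera to tool coordinates, whose origin is the TCP and whose axes are the flange's). Camera axes: x right, y down, z forward; pixel columns grow to the right and rows downward; lengths in mm; the calibration is good to about 2 mm. A picture is of the moment at which its call begins: read the wrist's pose just before it. camera_info takes no time and is no camera call.
- job.finish_job(): hands the job in; it is judged then, once.
The state is a dict: "clock": time; "joint_pos": joint angles; "joint_vel": joint speeds; "joint_efforts": joint torques, N m; "tcp_pos": TCP position; "tool_rot": TCP orientation; "wrist_force": force on the tool from outside, world axes, zero at the start; "wrist_torque": the same for the moment, N m; "opening": finger opening in mm; "grasp_force": force on a finger pad.
Only numpy, scipy, OpenCV 4.12 (cv2) and the standard library are available. Lean on these libraries where they do the work, as an engineer would, in place of code of your own. Each camera call takes 0.05 s, during which the arm holds its last target. There are 200 camera calls.

## Working session

There is one attempt and no reset: what is moved stays moved. The work goes in short steps, Python scripts to look and compute and a tool call to move; the robot and the scene stay as the last step left them, time stands still between calls to the robot, and variables do not carry over. Pictures are saved under pics/ and viewed, at most 10 in all, crops included, and the job is handed in when it is done.

Besides the shell and the picture viewer there is one more tool, called as name(argument=value, ...), one argument or row to a line, values as JSON. jog_arm: Moves the arm, as the interface text tells. Its arguments: {"type":"object","properties":{"increments":{"type":"array"}},"required":["increments"]}

```bash
mkdir -p pics
cat > h.py <<'E'
import numpy as np, cv2
from bench import status, read_camera, camera_info, job
from scipy.spatial.transform import Rotation as R
def snap(n,f):
    s=status.sense(); p,d=read_camera(n); cv2.imwrite(f'pics/{f}.png',p[...,::-1]); np.savez(f'{f}.npz',p=p,d=d,t=s['tcp_pos'],q=s['tool_rot'],n=n); return p,d
def cloud(f):
    z=np.load(f+'.npz'); n=str(z['n']); c=camera_info(n); d=z['d']; h,w=d.shape
    fl=h/2/np.tan(np.radians(c['vertical_fov'])/2); v,u=np.mgrid[:h,:w]
    P=np.stack([(u-c['cx'])*d/fl,(v-c['cy'])*d/fl,d,np.ones_like(d)],-1)
    if n=='wrist':
        T=np.eye(4);T[:3,:3]=R.from_quat(z['q']).as_matrix();T[:3,3]=z['t'];T=T@np.array(c['T_tool_cam'])
    else: T=np.array(c['world_from_camera'])
    W=(P@T.T)[...,:3]; W[d==0]=np.nan
    return z['p'],W
E
python3 - <<'E'
from h import *
for n in('scene','top'): snap(n,n+'0')
a=[cv2.imread(f'pics/{n}0.png') for n in('scene','top')]
cv2.imwrite('pics/a.png',cv2.resize(np.vstack(a),None,fx=.78,fy=.78))
print(status.sense()); print(camera_info('wrist'),camera_info('top'))
E
```

```text
{'clock': 0.1, 'joint_pos': array([ 1.06579736,  0.41183291, -0.01270571,  1.59694635,  0.00556324,
        1.13431278, -0.08218175]), 'joint_vel': array([ 0.00018959, -0.00117717, -0.00094463, -0.00426822,  0.00066525,
        0.00109494, -0.00126212]), 'joint_efforts': array([ 2.22661874e-03, -5.89100289e+01,  6.43765423e-01, -2.91708648e+01,
       -5.37813816e-02,  1.45558140e-02,  6.83935878e-05]), 'tcp_pos': array([ 264.17949334, -565.91741637,  221.8908352 ]), 'tool_rot': array([ 9.76242938e-01,  2.16677618e-01, -1.93937402e-04, -7.06098172e-04]), 'wrist_force': array([-0.5821321 , -0.04634945, -0.67081321]), 'wrist_torque': array([ 0.01164301,  0.00775421, -0.01100889]), 'grasp_force': 0.0, 'opening': 87.89726030472546}
{'vertical_fov': 59.03562400844223, 'cx': 258.7269726583051, 'cy': 196.0255752541917, 'T_tool_cam': array([[ 3.13563873e-04, -9.70372529e-01, -2.41613446e-01,
         6.57116175e+01],
       [ 9.99999747e-01,  1.49849833e-04,  6.95961401e-04,
         1.35017439e+00],
       [-6.39136090e-04, -2.41613603e-01,  9.70372330e-01,
        -1.61885126e+02],
       [ 0.00000000e+00,  0.00000000e+00,  0.00000000e+00,
         1.00000000e+00]])} {'vertical_fov': 51.39348150759624, 'cx': 255.28897727321893, 'cy': 184.04729086861468, 'world_from_camera': array([[-1.97009029e-02, -9.82191813e-01,  1.86845166e-01,
         3.21853432e+02],
       [-9.99594893e-01,  1.55102965e-02, -2.38637999e-02,
         1.74921158e+01],
       [ 2.05408050e-02, -1.87239612e-01, -9.82099487e-01,
         1.15904365e+03],
       [ 0.00000000e+00,  0.00000000e+00,  0.00000000e+00,
         1.00000000e+00]])}
```

View pics/a.png

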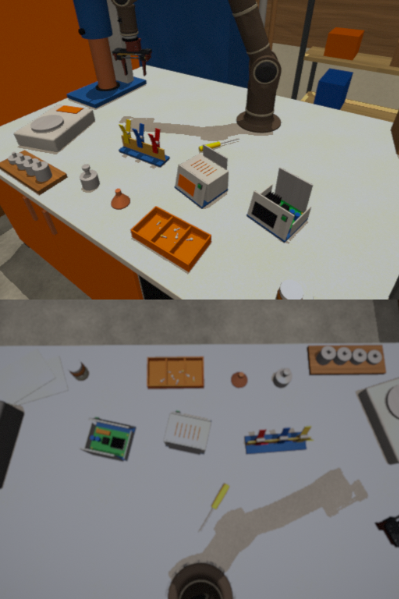

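The scene view shows the open box on the right with its green board visible, the closed box in the middle, and the blue strip with yellow, blue and red clips. In the top image the open box is near column 140, row 180 and the strip near (355, 180), in full-resolution pixels. I'll enlarge it next.

Run:
```python
from h import *
p,W=cloud('top0')
im=p[...,::-1]
a=cv2.resize(im[140:220,90:190],None,fx=8,fy=8,interpolation=cv2.INTER_CUBIC)[:,:800]
b=cv2.resize(im[150:205,305:405],None,fx=8,fy=8,interpolation=cv2.INTER_CUBIC)
out=np.vstack([a,b]); out=cv2.resize(out,None,fx=.55,fy=.55); cv2.imwrite('pics/b.png',out); print(out.shape)
z=W[...,2]; P=p.astype(int)
reg=np.zeros(z.shape,bool); reg[150:205,305:405]=1
r,g,b=P[...,0],P[...,1],P[...,2]
for n,m in dict(red=(r>120)&(g<70)&(b<70),blue=(b>110)&(r<80)&(z>85),yel=(r>130)&(g>100)&(b<80)).items():
    m=m&reg&(z>75); q=W[m]; print(n,m.sum(),np.nanmean(q,0),np.nanmin(q,0),np.nanmax(q,0))
reg[:]=0; reg[140:220,90:190]=1
m=reg&(z>125); q=W[m]; print(m.sum(),np.nanmean(q,0),q.min(0),q.max(0))
v,u=np.nonzero(m)
for i in np.argsort(u)[::4]: print(u[i],v[i],q[i].round(),P[v[i],u[i]])
```

```text
(594, 440, 3)<stdin>:11: RuntimeWarning: Mean of empty slice
Traceback (most recent call last):
ValueError: zero-size array to reduction operation fmin which has no identity
```

View pics/b.png

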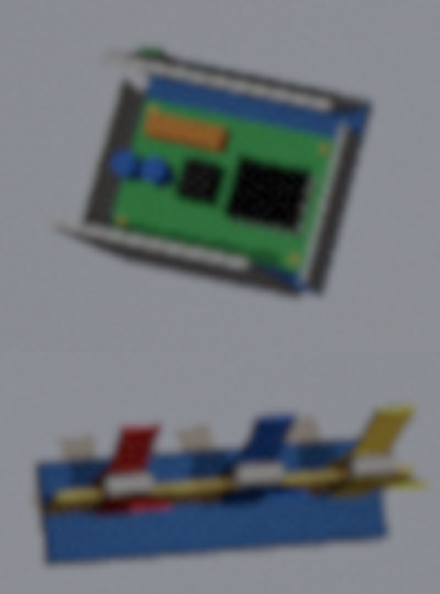

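The open box shows a white front edge at the top of the crop and a pale long edge at the bottom (60,225)-(250,265), probably the back plate. The red clip is leftmost in the row, with its hinge near (130,485), then blue, then yellow.

Run:
```python
from h import *
p,W=cloud('top0')
z=W[...,2]; P=p.astype(int)
reg=np.zeros(z.shape,bool); reg[150:205,305:405]=1
r,g,b=P[...,0],P[...,1],P[...,2]
for n,m in dict(red=(r>1.6*g)&(r>1.6*b),blue=(b>1.4*r)&(z>82),yel=(r>1.5*b)&(g>1.3*b)).items():
    m=m&reg&(z>75); q=W[m]; print(n,m.sum())
    if len(q): print(q.mean(0),q.min(0),q.max(0))
for (u0,u1,v0,v1,t) in((90,190,140,220,110),(305,405,145,205,78)):
    reg[:]=0; reg[v0:v1,u0:u1]=1
    m=reg&(z>t); q=W[m]; v,u=np.nonzero(m); print(m.sum())
    for i in np.argsort(u)[::max(1,len(u)//30)]: print(u[i],v[i],q[i].round(),P[v[i],u[i]])
```

```text
red 94
[ 537.89072469 -220.47979831  122.39212042] [ 508.82043746 -234.05512761   79.88776541] [ 557.39905355 -210.48519518  145.71248808]
blue 124
[ 542.04107742 -302.64600845  125.73668035] [ 512.21843532 -317.40216358   86.22868168] [ 563.78439224 -291.74274532  150.25031299]
yel 113
[ 546.65233271 -367.9150925   117.45775442] [ 518.12196137 -390.83192946   75.27929158] [ 565.93847387 -211.89521712  145.59458334]
139
101 190 [507. 391. 137.] [136 137 141]
103 191 [503. 384. 142.] [123 122 124]
104 191 [504. 383. 137.] [123 122 123]
105 193 [502. 388. 117.] [115 116 121]
107 193 [500. 378. 130.] [97 97 99]
108 192 [501. 373. 138.] [112 111 110]
109 194 [500. 378. 113.] [90 90 92]
111 192 [501. 364. 139.] [119 117 117]
112 192 [501. 363. 137.] [116 114 115]
113 194 [496. 360. 136.] [88 87 87]
115 194 [496. 355. 138.] [103 104 104]
116 194 [495. 351. 140.] [108 109 109]
117 195 [493. 350. 137.] [83 83 82]
119 195 [493. 343. 141.] [102 102 101]
120 196 [493. 346. 124.] [76 75 75]
122 196 [491. 338. 134.] [86 85 84]
123 196 [490. 333. 140.] [96 95 94]
124 196 [490. 331. 139.] [102 101 
[... 1201 characters left out ...]
 35 73]
364 180 [ 530. -305.  100.] [52 53 63]
365 173 [ 548. -307.  106.] [21 38 73]
366 167 [ 557. -301.  139.] [12 32 70]
367 173 [ 548. -312.  106.] [27 44 80]
368 166 [ 559. -306.  141.] [19 43 84]
370 164 [ 564. -310.  144.] [ 83  94 122]
374 182 [ 516. -317.  143.] [ 44  63 102]
386 173 [ 549. -368.   96.] [105  97  70]
387 172 [ 550. -367.  106.] [110  99  51]
389 177 [ 538. -376.   95.] [102  98  92]
390 166 [ 560. -367.  132.] [105  89  40]
391 181 [ 520. -367.  130.] [73 77 86]
392 177 [ 538. -383.   97.] [100  94  85]
393 163 [ 565. -371.  145.] [119 116  69]
394 178 [ 534. -387.  101.] [84 73 44]
396 163 [ 566. -380.  143.] [124 119  62]
398 180 [ 520. -380.  144.] [127 127  83]
```

Estimates, which agree with the given heights:
- **Red clip:** hinge at about (531, -225, 93), x axis about 2.6° from world x.
- **Plate:** middle of the top edge at about (492, 333, 140), length 120 as given, edge direction about (0.25, 0.97).

I'll twist first.

jog_arm(
  increments=[
    {"grip":0,"delta_pos":[0,0,0],"twist":-0.107},
    {"grip":0,"delta_pos":[0,0,0],"twist":-0.107},
    {"grip":0,"delta_pos":[0,0,0],"twist":-0.107},
    {"grip":0,"delta_pos":[0,0,0],"twist":-0.107},
    {"grip":0,"delta_pos":[0,0,0],"twist":-0.107},
    {"grip":0,"delta_pos":[0,0,0],"twist":-0.107},
    {"grip":0,"delta_pos":[0,0,0],"twist":-0.107},
    {"grip":0,"delta_pos":[0,0,0],"twist":-0.107},
    {"grip":0,"delta_pos":[0,0,0],"twist":-0.107},
    {"grip":0,"delta_pos":[0,0,0],"twist":-0.107},
    {"grip":0,"delta_pos":[0,0,0],"twist":-0.107},
  ],
)

```text
clock: 1.02
tcp_pos: [264.2, -566.1, 222.2]
tool_rot: [0.69, 0.724, 0.0, -0.0]
wrist_force: [-0.4, -0.1, 0.2]
opening: 87.6
grasp_force: 0.0
```

```bash
cat >> h.py <<'E'
def to(target,ang):
    "tool-frame shift to target TCP, and twist so that tool y points at ang (deg, world)"
    s=status.sense(); M=R.from_quat(s['tool_rot']).as_matrix()
    a=np.degrees(np.arctan2(M[1,1],M[0,1])); d=(ang-a+90)%180-90
    print('t',s['clock'],'tcp',s['tcp_pos'].round(1),'yang',a.round(2),'shift',(M.T@(np.array(target)-s['tcp_pos'])).round(1),'twist',-np.radians(d).round(3),'open',round(s['opening'],1),'F',round(s['grasp_force'],1),s['wrist_force'].round(1),'zax',M[:,2].round(3),'j',s['joint_pos'].round(2))
E
python3 -c "
from h import *
to([531,-225,225],2.6)"
```

```text
t 1.0167 tcp [ 264.2 -566.1  222.2] yang 2.77 shift [327.8 282.9  -2.7] twist 0.003 open 87.6 F 0.0 [-0.4 -0.1  0.2] zax [-0.     0.001 -1.   ] j [ 1.24  0.43 -0.25  1.58  0.11  1.15  1.01]
```

jog_arm(
  increments=[
    {"grip":0,"delta_pos":[23.4,20.2,0],"twist":0},
    {"grip":0,"delta_pos":[23.4,20.2,0],"twist":0},
    {"grip":0,"delta_pos":[23.4,20.2,0],"twist":0},
    {"grip":0,"delta_pos":[23.4,20.2,0],"twist":0},
    {"grip":0,"delta_pos":[23.4,20.2,0],"twist":0},
    {"grip":0,"delta_pos":[23.4,20.2,0],"twist":0},
    {"grip":0,"delta_pos":[23.4,20.2,0],"twist":0},
    {"grip":0,"delta_pos":[23.4,20.2,0],"twist":0},
    {"grip":0,"delta_pos":[23.4,20.2,0],"twist":0},
    {"grip":0,"delta_pos":[23.4,20.2,0],"twist":0},
    {"grip":0,"delta_pos":[23.4,20.2,0],"twist":0},
    {"grip":0,"delta_pos":[23.4,20.2,0],"twist":0},
    {"grip":0,"delta_pos":[23.4,20.2,0],"twist":0},
    {"grip":0,"delta_pos":[23.4,20.2,0],"twist":0},
    {"grip":0,"delta_pos":[0,0,0],"twist":0},
    {"grip":0,"delta_pos":[0,0,0],"twist":0},
  ],
)

```text
clock: 2.35
tcp_pos: [533.7, -224.7, 222.2]
tool_rot: [0.69, 0.724, 0.0, -0.0]
wrist_force: [-1.2, -1.1, -0.3]
opening: 87.5
grasp_force: 0.0
```

Run:
```python
from h import *
to([531,-225,225],2.6)
snap('wrist','w0'); p,W=cloud('w0'); z=W[...,2]; P=p.astype(int); r,g,b=P[...,0],P[...,1],P[...,2]
for n,m in dict(red=(r>1.8*g)&(r>1.8*b)&(z>120),blue=(b>1.5*r)&(z>120),yel=(r>1.5*b)&(g>1.3*b)&(z>120)).items():
    m=m&(abs(W[...,0]-531)<60); q=W[m]; print(n,m.sum())
    if len(q)<20: continue
    top=q[q[:,2]>np.percentile(q[:,2],98)-8]; print(q.max(0),q.min(0))
    for s in (top[top[:,0]>535],top[top[:,0]<535]):
        if len(s): print(len(s),s.mean(0).round(1),s.min(0).round(1),s.max(0).round(1))
```

```text
t 2.35 tcp [ 533.7 -224.7  222.2] yang 2.7 shift [-0.2 -2.7 -2.8] twist 0.002 open 87.5 F 0.0 [-1.2 -1.1 -0.3] zax [-0.     0.001 -1.   ] j [ 0.64  0.37 -0.42  1.69  0.16  1.12  0.22]
red 1228
[ 589.60611929 -207.88867569  322.54196443] [ 488.34631232 -233.46147423  120.00094306]
330 [ 579.6 -219.3  302.8] [ 578.6 -228.7  298.2] [ 580.7 -211.   317.1]
7 [ 489.  -221.   309.4] [ 488.3 -228.   305.2] [ 489.4 -211.3  322.5]
blue 387
[ 589.40567484 -189.99969867  339.09284034] [ 488.37530373 -301.5750516   120.03822013]
48 [ 569.3 -201.3  336.8] [ 559.2 -202.3  334.8] [ 575.2 -200.3  339.1]
18 [ 496.  -204.9  337. ] [ 491.  -205.5  335.5] [ 500.6 -203.7  338.1]
yel 6001
[ 585.22443628 -190.53724515  338.37235306] [ 486.90946825 -377.95796978  120.01453895]
2558 [ 564.1 -204.9  328.4] [ 535.  -209.   322.7] [ 585.2 -193.5  337.7]
528 [ 508.3 -205.   326.2] [ 487.3 -211.3  322.7] [ 534.9 -198.3  338.4]
```

View pics/w0.png

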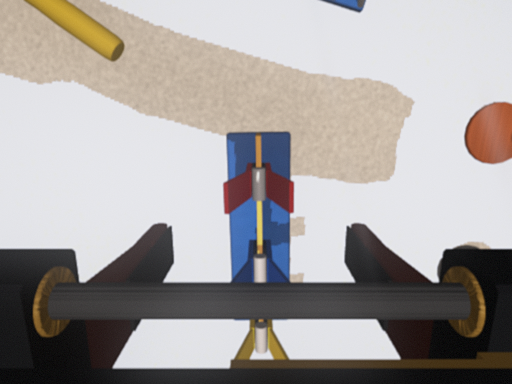

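The wrist view shows the red clip with its hinge at about (259,183) and tails out to columns 223 and 294. It sits between the fingers and square to them. I'll measure it, masking off the gripper.

Run:
```python
from h import *
p,W=cloud('w0'); z=W[...,2]; P=p.astype(int); r,g,b=P[...,0],P[...,1],P[...,2]
m=(r>1.8*g)&(r>1.8*b)&(z<160)&(z>85); m[:150]=0;m[222:]=0;m[:,:200]=0;m[:,320:]=0
q=W[m]; print(m.sum())
for s in (q[q[:,0]>535],q[q[:,0]<525]):
    t=s[s[:,2]>136]; print(t.mean(0).round(1),t.min(0).round(1),t.max(0).round(1))
for v in (170,183,195): print(W[v,259])
for v in (140,150,205,215,225,235): print(v,W[v,256:264,:].round(0)[::3].tolist())
v=W[172:196,253:266].reshape(-1,3);v=v[v[:,2]>88];print(v.mean(0),v.min(0),v.max(0))
```

```text
1428
[ 555.9 -219.1  142.4] [ 553.1 -231.1  136.1] [ 559.2 -207.9  146.5]
[ 511.4 -222.   143.1] [ 508.7 -233.5  136. ] [ 515.2 -211.2  146. ]
[ 533.82738492 -208.55970624   98.7902268 ]
[ 534.36025679 -219.75128359   99.1941146 ]
[ 534.86772526 -230.40893283   98.8898998 ]
140 [[530.0, -186.0, 69.0], [533.0, -186.0, 71.0], [536.0, -190.0, 13.0]]
150 [[530.0, -195.0, 70.0], [533.0, -195.0, 69.0], [537.0, -201.0, 14.0]]
205 [[533.0, -263.0, 15.0], [536.0, -247.0, 71.0], [540.0, -263.0, 15.0]]
215 [[534.0, -275.0, 14.0], [536.0, -257.0, 70.0], [540.0, -275.0, 13.0]]
225 [[534.0, -287.0, 14.0], [537.0, -268.0, 70.0], [541.0, -287.0, 13.0]]
235 [[535.0, -298.0, 15.0], [537.0, -278.0, 70.0], [542.0, -298.0, 14.0]]
[ 534.37930029 -220.3903331    98.14222068] [ 528.78418256 -231.29080677   93.46400236] [ 540.19641848 -210.15375645  100.77512207]
```

```bash
python3 -c "
from h import *
to([534,-220.5,108],3)"
```

```text
t 2.4 tcp [ 532.7 -226.5  222.2] yang 2.54 shift [  5.9   1.7 114.2] twist -0.008 open 87.7 F 0.0 [-0.  -0.4  0.1] zax [-0.001  0.    -1.   ] j [ 0.64  0.37 -0.42  1.69  0.16  1.12  0.22]
```

jog_arm(
  increments=[
    {"grip":0,"delta_pos":[5,1.5,14],"twist":-0.008},
    {"grip":0,"delta_pos":[0,0,20],"twist":0},
    {"grip":0,"delta_pos":[0,0,20],"twist":0},
    {"grip":0,"delta_pos":[0,0,6],"twist":0},
    {"grip":0,"delta_pos":[0,0,0],"twist":0},
    {"grip":0,"delta_pos":[0,0,0],"twist":0},
    {"grip":0,"delta_pos":[0,0,0],"twist":0},
  ],
)

```text
clock: 2.98
tcp_pos: [534.5, -222.6, 163.8]
tool_rot: [0.689, 0.725, 0.0, 0.001]
wrist_force: [-1.2, -0.6, -0.3]
opening: 87.6
grasp_force: 0.0
```

Run:
```python
from h import *
to([534,-220.5,108],3)
snap('wrist','w1')
p,W=cloud('w1'); z=W[...,2]; P=p.astype(int); r,g,b=P[...,0],P[...,1],P[...,2]
m=(r>1.8*g)&(r>1.8*b)&(z<160)&(z>85)&(abs(W[...,0]-534)<35)&(abs(W[...,1]+220)<30)
q=W[m]; print(m.sum())
for s in (q[q[:,0]>540],q[q[:,0]<528]):
    t=s[s[:,2]>136]; print(len(t), t.mean(0).round(1),t.min(0).round(1),t.max(0).round(1))
to([534,-220.5,108],3)
```

```text
t 2.9833 tcp [ 534.5 -222.6  163.8] yang 2.87 shift [ 2.2 -0.5 55.8] twist -0.002 open 87.6 F 0.0 [-1.2 -0.6 -0.3] zax [ 0.001 -0.001 -1.   ] j [ 0.62  0.42 -0.41  1.76  0.2   1.    0.19]
2605
455 [ 556.1 -218.7  142.4] [ 552.7 -230.4  136. ] [ 559.8 -207.7  146.5]
413 [ 511.9 -221.8  142.3] [ 508.7 -233.6  136. ] [ 515.2 -210.5  146.1]
t 3.0333 tcp [ 534.7 -222.4  163.9] yang 2.89 shift [ 2.  -0.7 55.9] twist -0.002 open 88.0 F 0.0 [ 0.3 -0.1 -0.5] zax [ 0.002 -0.001 -1.   ] j [ 0.62  0.42 -0.41  1.76  0.2   1.    0.19]
```

View pics/w1.png

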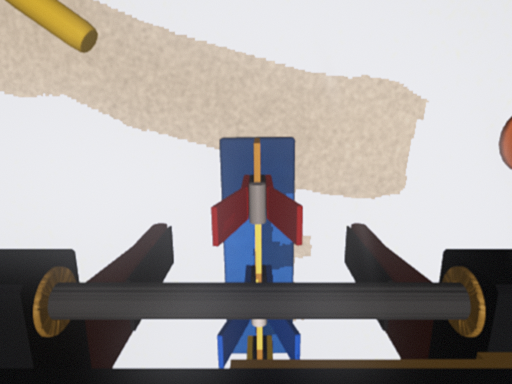

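The clip is still centred, with its tails at columns 213 and 301 and the hinge at (258,205). I'll descend and pinch.

jog_arm(
  increments=[
    {"grip":0,"delta_pos":[2,-0.5,15],"twist":0},
    {"grip":0,"delta_pos":[0,0,15],"twist":0},
    {"grip":0,"delta_pos":[0,0,15],"twist":0},
    {"grip":0,"delta_pos":[0,0,11],"twist":0},
    {"grip":0,"delta_pos":[0,0,0],"twist":0},
    {"grip":0,"delta_pos":[0,0,0],"twist":0},
    {"grip":1,"delta_pos":[0,0,0],"twist":0},
    {"grip":1,"delta_pos":[0,0,0],"twist":0},
    {"grip":1,"delta_pos":[0,0,0],"twist":0},
    {"grip":1,"delta_pos":[0,0,0],"twist":0},
    {"grip":1,"delta_pos":[0,0,0],"twist":0},
    {"grip":1,"delta_pos":[0,0,0],"twist":0},
    {"grip":1,"delta_pos":[0,0,0],"twist":0},
    {"grip":1,"delta_pos":[0,0,0],"twist":0},
    {"grip":1,"delta_pos":[0,0,0],"twist":0},
    {"grip":1,"delta_pos":[0,0,0],"twist":0},
    {"grip":1,"delta_pos":[0,0,0],"twist":0},
    {"grip":1,"delta_pos":[0,0,0],"twist":0},
  ],
)

```text
clock: 4.53
tcp_pos: [533.5, -219.8, 106.6]
tool_rot: [0.689, 0.725, -0.0, -0.0]
wrist_force: [0.8, 0.0, -1.4]
opening: 19.5
grasp_force: 30.0
```

```bash
python3 -c "
from h import *
to([534,-220.5,250],3)"
```

```text
t 4.5333 tcp [ 533.5 -219.8  106.6] yang 2.92 shift [  -0.7    0.5 -143.4] twist -0.001 open 19.5 F 30.0 [ 0.8  0.  -1.4] zax [-0.  0. -1.] j [ 0.6   0.49 -0.39  1.81  0.23  0.89  0.15]
```

Pinched to the stop (opening 19.5 mm, 30 N). Lifting now.

jog_arm(
  increments=[
    {"grip":1,"delta_pos":[0,0,-6],"twist":0},
    {"grip":1,"delta_pos":[0,0,-10],"twist":0},
    {"grip":1,"delta_pos":[0,0,-14],"twist":0},
    {"grip":1,"delta_pos":[0,0,-14],"twist":0},
    {"grip":1,"delta_pos":[0,0,-14],"twist":0},
    {"grip":1,"delta_pos":[0,0,-14],"twist":0},
    {"grip":1,"delta_pos":[0,0,-14],"twist":0},
    {"grip":1,"delta_pos":[0,0,-14],"twist":0},
    {"grip":1,"delta_pos":[0,0,-14],"twist":0},
    {"grip":1,"delta_pos":[0,0,-14],"twist":0},
    {"grip":1,"delta_pos":[0,0,-12],"twist":0},
    {"grip":1,"delta_pos":[0,0,-6],"twist":0},
    {"grip":1,"delta_pos":[0,0,0],"twist":0.1},
    {"grip":1,"delta_pos":[0,0,0],"twist":0.1},
    {"grip":1,"delta_pos":[0,0,0],"twist":0.1},
    {"grip":1,"delta_pos":[0,0,0],"twist":0},
    {"grip":1,"delta_pos":[0,0,0],"twist":0},
  ],
)

```text
clock: 5.95
tcp_pos: [533.5, -219.7, 252.7]
tool_rot: [0.788, 0.615, -0.0, -0.0]
wrist_force: [-0.1, -0.3, -1.5]
opening: 19.3
grasp_force: 30.0
```

Run:
```python
from h import *
to([492,330,250],-14.5)
snap('wrist','w2'); snap('scene','s2')
a=cv2.imread('pics/w2.png'); s=cv2.imread('pics/s2.png')[40:290,90:424]
cv2.imwrite('pics/c.png',np.hstack([a[:,:400],cv2.resize(s,(400,384))[:, :400]]))
```

```text
t 5.95 tcp [ 533.5 -219.7  252.7] yang -14.08 shift [ 523.1 -173.9    2.7] twist 0.007 open 19.3 F 30.0 [-0.1 -0.3 -1.5] zax [-0. -0. -1.] j [ 0.6   0.33 -0.37  1.66  0.13  1.18 -0.06]
```

View pics/c.png

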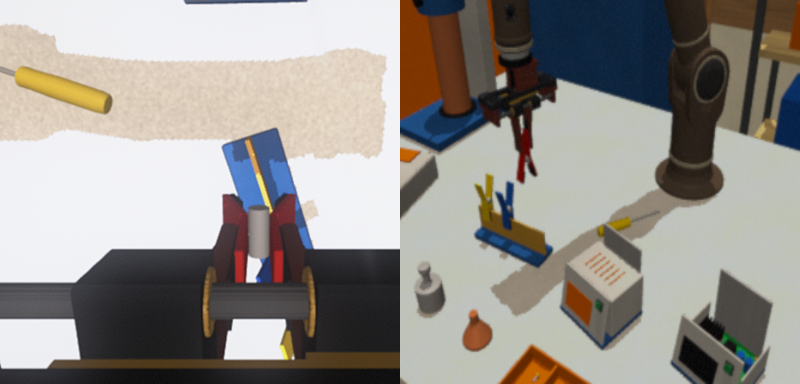

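The clip is held with its jaws open (hinge at about (259,232)), and the blue and yellow clips are undisturbed. I'll carry it towards the open box and stop short for a close look.

jog_arm(
  increments=[
    {"grip":1,"delta_pos":[12,-4,0],"twist":0.007},
    {"grip":1,"delta_pos":[26,-9,0],"twist":0},
    {"grip":1,"delta_pos":[26,-9,0],"twist":0},
    {"grip":1,"delta_pos":[26,-9,0],"twist":0},
    {"grip":1,"delta_pos":[26,-9,0],"twist":0},
    {"grip":1,"delta_pos":[26,-9,0],"twist":0},
    {"grip":1,"delta_pos":[26,-9,0],"twist":0},
    {"grip":1,"delta_pos":[26,-9,0],"twist":0},
    {"grip":1,"delta_pos":[26,-9,0],"twist":0},
    {"grip":1,"delta_pos":[26,-9,0],"twist":0},
    {"grip":1,"delta_pos":[26,-9,0],"twist":0},
    {"grip":1,"delta_pos":[26,-9,0],"twist":0},
    {"grip":1,"delta_pos":[26,-9,0],"twist":0},
    {"grip":1,"delta_pos":[26,-9,0],"twist":0},
    {"grip":1,"delta_pos":[26,-9,0],"twist":0},
    {"grip":1,"delta_pos":[26,-9,0],"twist":0},
    {"grip":1,"delta_pos":[26,-9,0],"twist":0},
    {"grip":1,"delta_pos":[26,-9,0],"twist":0},
    {"grip":1,"delta_pos":[10,-4,0],"twist":0},
    {"grip":1,"delta_pos":[0,0,0],"twist":0},
  ],
)

```text
clock: 7.72
tcp_pos: [494.0, 272.8, 252.6]
tool_rot: [0.79, 0.614, 0.0, -0.001]
wrist_force: [0.5, -0.6, -0.9]
opening: 19.3
grasp_force: 30.0
```

jog_arm(
  increments=[
    {"grip":1,"delta_pos":[0,0,0],"twist":0},
    {"grip":1,"delta_pos":[0,0,0],"twist":0},
    {"grip":1,"delta_pos":[0,0,0],"twist":0},
  ],
)

```text
clock: 7.97
tcp_pos: [495.8, 267.8, 252.6]
tool_rot: [0.792, 0.61, -0.0, 0.0]
wrist_force: [0.3, -0.6, -1.5]
opening: 19.5
grasp_force: 30.0
```

Run:
```python
from h import *
to([492,330,250],-14.5)
snap('wrist','w3')
p,W=cloud('w3'); z=W[...,2]
m=(abs(z-140)<7)&(abs(W[...,0]-492)<40)&(W[...,1]>265)&(W[...,1]<400)
q=W[m]; print(m.sum(),q.mean(0),q.min(0),q.max(0))
vx,vy,x0,y0=cv2.fitLine(q[:,:2].astype(np.float32),cv2.DIST_HUBER,0,.01,.01).ravel(); print('dir',vx,vy,np.degrees(np.arctan2(vy,vx)),x0,y0)
```

```text
t 7.9667 tcp [495.8 267.8 252.6] yang -14.79 shift [ 59.2 -19.6   2.5] twist -0.005 open 19.5 F 30.0 [ 0.3 -0.6 -1.5] zax [ 0.    -0.001 -1.   ] j [-0.11  0.35 -0.61  1.68  0.21  1.18 -1.03]
1075 [493.86876875 337.3809265  139.64304869] [477.23846352 276.06580854 133.24436566] [508.95383095 392.93716656 142.4926835 ]
dir 0.22934586 0.973345 76.74143 493.9004 337.4368
```

View pics/w3.png

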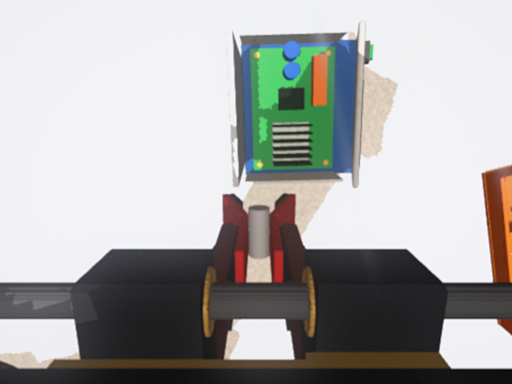

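The back plate is the left pale strip, columns 228–240, rows 30–186, and the clip's hinge is at (259,232). I'll measure the plate edge and the held hinge precisely.

Run:
```python
from h import *
p,W=cloud('w3'); z=W[...,2]
m=(z>137)&(z<145)&(abs(W[...,0]-492)<40)&(W[...,1]>265)&(W[...,1]<400)
q=W[m]; l=cv2.fitLine(q[:,:2].astype(np.float32),cv2.DIST_HUBER,0,.01,.01).ravel(); d=l[:2]
t=(q[:,:2]-l[2:])@d; n=(q[:,:2]-l[2:])@[d[1],-d[0]]
c=l[2:]+d*(t.min()+t.max())/2+np.array([d[1],-d[0]])*np.median(n)
print(len(q),'ang',np.degrees(np.arctan2(d[1],d[0])),'len',np.ptp(t),'n',np.percentile(n,[2,50,98]),'centre',c,np.median(q[:,2]))
s=np.load('w3.npz'); M=R.from_quat(s['q']).as_matrix()
T=(W-s['t'])@M; h=T[208:252,251:268].reshape(-1,3); h=h[(h[:,2]<60)&(h[:,2]>-10)]
print('hinge tool',np.median(h,0),h.min(0),h.max(0))
h=T[225:240,240:280]; print(h[7,::3].round(1).tolist())
```

```text
1030 ang 76.73864 len 119.71662394070405 n [-2.49155008  0.00308423  2.38795261] centre [493.02851755 334.22469105] 139.88935377522833
hinge tool [ 1.7759479   1.27066518 13.88464959] [-11.69773116  -3.21569596  11.63507521] [13.28666969  5.77315941 19.7347792 ]
[[11.2, -7.4, -15.6], [11.0, -6.1, -15.1], [7.7, -5.1, -6.2], [-0.6, -4.3, 16.5], [0.2, -2.6, 14.5], [0.4, -0.9, 13.9], [0.3, 0.7, 14.2], [0.2, 2.4, 14.3], [0.2, 4.0, 14.3], [-0.8, 5.7, 17.1], [6.1, 6.8, -1.6], [10.5, 7.7, -13.7], [11.0, 9.0, -15.3], [10.7, 10.5, -14.4]]
```

```bash
python3 -c "
from h import *
to([492,334,180],-13.3)"
```

```text
t 8.0167 tcp [495.8 268.  252.6] yang -14.79 shift [ 62.9 -20.5  72.6] twist -0.026 open 19.8 F 30.0 [-0.1 -0.4 -1.7] zax [ 0.    -0.001 -1.   ] j [-0.11  0.35 -0.61  1.68  0.21  1.18 -1.03]
```

jog_arm(
  increments=[
    {"grip":1,"delta_pos":[12,-4,0],"twist":0},
    {"grip":1,"delta_pos":[13,-4,0],"twist":0},
    {"grip":1,"delta_pos":[13,-4,0],"twist":0},
    {"grip":1,"delta_pos":[13,-4,0],"twist":0},
    {"grip":1,"delta_pos":[12,-4.5,0],"twist":0},
    {"grip":1,"delta_pos":[0,0,0],"twist":-0.026},
    {"grip":1,"delta_pos":[0,0,0],"twist":0},
    {"grip":1,"delta_pos":[0,0,0],"twist":0},
    {"grip":1,"delta_pos":[0,0,0],"twist":0},
  ],
)

```text
clock: 8.77
tcp_pos: [491.5, 335.2, 252.5]
tool_rot: [0.784, 0.621, -0.0, 0.0]
wrist_force: [-0.2, -0.4, -0.3]
opening: 19.8
grasp_force: 30.0
```

Run:
```python
from h import *
to([492,334,180],-13.3)
snap('wrist','w4')
p,W=cloud('w4'); z=W[...,2]
m=(z>135)&(z<145)&(abs(W[...,0]-492)<40)&(W[...,1]>265)&(W[...,1]<400)
q=W[m]; l=cv2.fitLine(q[:,:2].astype(np.float32),cv2.DIST_HUBER,0,.01,.01).ravel(); d=l[:2]
print(len(q),l,np.degrees(np.arctan2(d[1],d[0])), 'x at y334',l[2]+d[0]/d[1]*(334-l[3]),q.max(0),q.min(0))
s=np.load('w4.npz'); M=R.from_quat(s['q']).as_matrix()
T=(W-s['t'])@M; h=T[208:252,251:268].reshape(-1,3); h=h[(h[:,2]<20)&(h[:,2]>10)]
print('hinge tool',np.median(h,0),'world',M@np.median(h,0)+s['t'])
```

```text
t 8.7667 tcp [491.5 335.2 252.5] yang -13.22 shift [-1.   0.7 72.5] twist 0.001 open 19.8 F 30.0 [-0.2 -0.4 -0.3] zax [ 0.    -0.001 -1.   ] j [-0.22  0.41 -0.62  1.6   0.25  1.21 -1.12]
521 [2.3031890e-01 9.7311521e-01 4.9877438e+02 3.5996075e+02] 76.68415 x at y334 492.62994 [508.70652141 393.13738135 142.36883086] [488.74399997 322.89258563 137.86320607]
hinge tool [ 1.82027727  1.24316378 13.94483174] world [493.17066277 336.67714009 238.5605126 ]
```

View pics/w4.png

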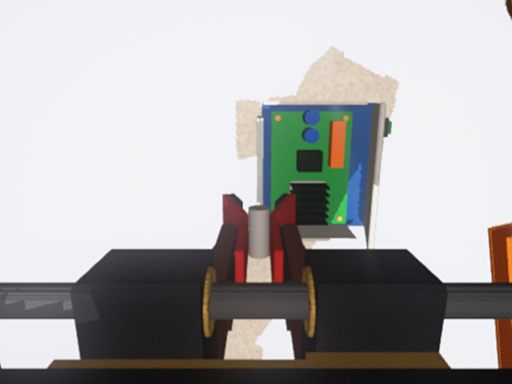

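The plate edge, at about column 260, lines up with the hinge at (259,230); the offset works out under 1 mm. Descending.

jog_arm(
  increments=[
    {"grip":1,"delta_pos":[0,0,8],"twist":0},
    {"grip":1,"delta_pos":[0,0,8],"twist":0},
    {"grip":1,"delta_pos":[0,0,8],"twist":0},
    {"grip":1,"delta_pos":[0,0,8],"twist":0},
    {"grip":1,"delta_pos":[0,0,8],"twist":0},
    {"grip":1,"delta_pos":[0,0,8],"twist":0},
    {"grip":1,"delta_pos":[0,0,8],"twist":0},
    {"grip":1,"delta_pos":[0,0,8],"twist":0},
    {"grip":1,"delta_pos":[0,0,8],"twist":0},
    {"grip":1,"delta_pos":[0,0,0],"twist":0},
    {"grip":1,"delta_pos":[0,0,0],"twist":0},
    {"grip":1,"delta_pos":[0,0,0],"twist":0},
  ],
)

```text
clock: 9.82
tcp_pos: [491.4, 336.2, 180.9]
tool_rot: [0.784, 0.621, 0.0, -0.0]
wrist_force: [0.4, -0.1, -0.8]
opening: 19.5
grasp_force: 30.0
```

Run:
```python
from h import *
to([492,334,180],-13.3)
snap('wrist','w5'); snap('scene','s5')
a=cv2.imread('pics/w5.png'); s=cv2.imread('pics/s5.png')[190:320,300:430]
cv2.imwrite('pics/d.png',np.hstack([a[:,:400],cv2.resize(s,(384,384),interpolation=cv2.INTER_CUBIC)]))
```

```text
t 9.8167 tcp [491.4 336.2 180.9] yang -13.18 shift [-2.   1.1  0.9] twist 0.002 open 19.5 F 30.0 [ 0.4 -0.1 -0.8] zax [ 0.  0. -1.] j [-0.24  0.47 -0.6   1.69  0.3   1.07 -1.16]
```

View pics/d.png

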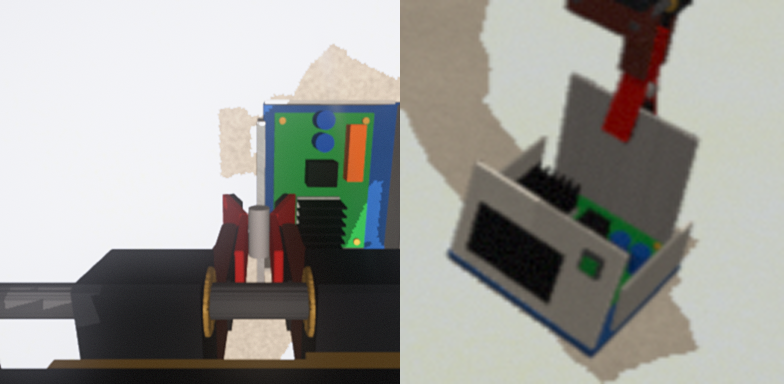

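The jaws straddle the plate, with one red jaw in front of it in the scene view and no contact force. Letting go gradually, then withdrawing.

jog_arm(
  increments=[
    {"grip":0.7,"delta_pos":[0,0,0],"twist":0},
    {"grip":0.65,"delta_pos":[0,0,0],"twist":0},
    {"grip":0.6,"delta_pos":[0,0,0],"twist":0},
    {"grip":0.5,"delta_pos":[0,0,0],"twist":0},
    {"grip":0.4,"delta_pos":[0,0,0],"twist":0},
    {"grip":0.2,"delta_pos":[0,0,0],"twist":0},
    {"grip":0,"delta_pos":[0,0,0],"twist":0},
    {"grip":0,"delta_pos":[0,0,0],"twist":0},
    {"grip":0,"delta_pos":[0,0,0],"twist":0},
    {"grip":0,"delta_pos":[0,0,0],"twist":0},
    {"grip":0,"delta_pos":[0,0,-8],"twist":0},
    {"grip":0,"delta_pos":[0,0,-12],"twist":0},
    {"grip":0,"delta_pos":[0,0,-15],"twist":0},
    {"grip":0,"delta_pos":[0,0,-15],"twist":0},
    {"grip":0,"delta_pos":[0,0,-15],"twist":0},
    {"grip":0,"delta_pos":[0,0,-15],"twist":0},
    {"grip":0,"delta_pos":[0,0,-15],"twist":0},
    {"grip":0,"delta_pos":[0,0,-5],"twist":0},
    {"grip":0,"delta_pos":[0,0,0],"twist":0},
    {"grip":0,"delta_pos":[0,0,0],"twist":0},
  ],
)

```text
clock: 11.58
tcp_pos: [491.3, 335.9, 280.9]
tool_rot: [0.784, 0.621, 0.0, 0.0]
wrist_force: [-1.1, -0.2, -0.2]
opening: 87.6
grasp_force: 0.0
```

Run:
```python
from h import *
to([492,334,280],-13.3)
snap('top','t6'); snap('wrist','w6'); snap('scene','s6')
for f,c in (('t6',(490,335)),('w6',(490,335))):
    p,W=cloud(f); P=p.astype(int); r,g,b=P[...,0],P[...,1],P[...,2]; z=W[...,2]
    m=(r>1.6*g)&(r>1.6*b)&(abs(W[...,0]-c[0])<45)&(abs(W[...,1]-c[1])<45)&(z>95)&(z<230)
    q=W[m]; print(f,m.sum())
    if len(q): print(q.mean(0),q.min(0),q.max(0))
a=cv2.imread('pics/w6.png'); s=cv2.imread('pics/s6.png')[190:320,300:430]
cv2.imwrite('pics/e.png',np.hstack([a[:,:400],cv2.resize(s,(384,384),interpolation=cv2.INTER_CUBIC)]))
```

```text
t 11.5833 tcp [491.3 335.9 280.9] yang -13.18 shift [-1.7  1.1  0.9] twist 0.002 open 87.6 F 0.0 [-1.1 -0.2 -0.2] zax [ 0.001  0.    -1.   ] j [-0.22  0.39 -0.63  1.56  0.23  1.27 -1.11]
t6 47
[509.81939525 324.01259763 204.95996863] [495.47990588 315.40967173 136.04498544] [518.87158558 336.58931798 219.45958983]
w6 1884
[494.23437319 335.65421648 196.73517372] [466.47183135 317.16589886 122.67257611] [520.46758884 351.3002674  219.79849134]
```

View pics/e.png

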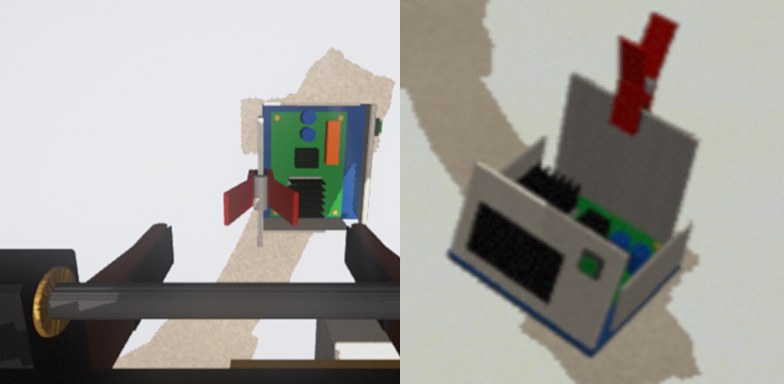

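The red clip stands upright on the plate's top edge near the middle. Its tail tops are at about 218 mm, so the hinge is about 27 mm above the edge and the jaws about 21 mm below it. The gripper is clear, so I'm handing in.

```bash
python3 -c "
from h import *
print(job.finish_job())"
```

```text
the job is handed in; nothing more can be done
None
```

The red clip is clipped upright onto the opened box's back plate near the middle, its jaws about 21 mm below the top edge, and the arm has let go and is clear; the job was handed in at about 12 s, and no verdict came back.

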